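Try the parts case, free its catch if it is stuck, and hold the lid up

TASK

I need to get at the parts in the steel case. Take the lid by its bar handle and tug it up first, before touching the catch: its hidden catch sometimes sticks, so if the lid will not come up, let it down and push the slide on the latch housing all the way away from the handle to free it. Then raise the lid by its handle about half way (some 45 degrees) and finish while holding it there, still gripping the handle because the lid falls shut by itself, leaving everything else on the bench where it lies.

Things in the scene. Friction and masses are not known exactly. Their poses are not given: they have to be found in the camera images.
- case: Grey sheet-steel parts case screwed to the bench, 200 mm deep (x), 280 mm wide (y), walls 85 mm high, with a flat steel lid (upper face 93 mm above the bench). Origin: centre of its underside, on the bench; x points from the front (handle and latch, facing the robot) to the hinge at the back, y to the left seen from the robot, z up. It does not move.
- handle (a point): Middle of the lid's handle, a level round steel bar 12 mm thick, 100 mm long, along the case's y. Shut: at case x -145, y -55 mm, 90 mm above the bench. 37 mm clear between bar and lid edge; joined to the lid at the bar's two ends only; just the bench below. Axes as the case's when shut, turning with the lid; the bar can turn between finger pads.
- lid (a joint): Lid angle in rad: 0 shut, grows as the handle rises, to 1.35. Hinge axis along the case's y at case x 104 mm, 88 mm above the bench; the bar swings about it at 249 mm radius. Nothing holds the lid up: it falls shut (1.5 to 3 N at the handle carry it). If caught, it rises about 0.017 rad (4 mm at the handle) and stops hard; a pull of 6 to 12 N tells. Caught or not varies.
- latch (a point): Top centre of the dark steel latch housing, 50 mm deep (x), 125 mm wide (y), 58 mm high, against the case's front wall, left of the handle (case x -150 to -100, y 15 to 140 mm). The catch is hidden inside: held and free look alike from outside. A strap from the lid enters its right end at case y 30 mm. Axes as the case's.
- release_top (a point): Top centre of the catch's slide: a plain steel tab, 12 mm (case y) by 24 mm (case x), standing 32 mm above the latch housing (top 90 mm above the bench) at case x -125, y 85 to 115 mm, left of the handle. It slides along the case's +y, away from the handle. Axes as the case's.
- release (a joint): Travel of the slide in m: starts at 0 to 0.006, ends at a stop at 0.030, away from the handle (case +y). Moves against some 2 to 4 N of friction and stays where it is left. Past about 0.020 it has freed the catch, which then stays free. Its start tells nothing about the catch.
- screwdriver: Bystander: screwdriver about 200 mm long lying along the left side of the case. Origin: under its middle.
- wrench: Bystander: steel wrench about 190 mm long lying along the right side of the case. Origin: under its middle.
- brass_cap: Bystander: round brass cap 48 mm across, 14 mm high, on the bench ahead of the case, right of the handle. Origin: centre of its underside.
- bracket: Bystander: small steel angle bracket 50 by 28 mm, 20 mm high, on the bench ahead of the latch housing. Origin: centre of its underside.
- housing: Bystander: open cast aluminium distributor housing, 76 mm across, 60 mm high, on the right. Origin: centre of its underside.
- jar: Bystander: translucent pale jar with a black cap, 64 mm across, 95 mm high, on the left. Origin: centre of its underside.

How it is judged:
On the way:
1. the lid is tugged up by the fingers as far as the catch allows, before the slide has been touched (value of joint lid above 0.007 rad and contact force between the fingers and lid above 0.5 N and distance of release_top from where it was at the start of the episode below 0.003 m), for 0.1 s.
At the end, for the whole second after the job is handed in: the lid stands between 0.55 and 1.05 rad (about 32 to 60 degrees), still (under 0.05 rad/s), with the fingers bearing on it (over 0.5 N) and the grip at its handle (grasp point within 60 mm of the handle's middle) (value of joint lid between 0.55 and 1.05 rad and velocity of joint lid between -0.05 and 0.05 rad/s and contact force between the fingers and lid above 0.5 N and distance between the grasp point and handle below 0.06 m); the arm keeps its last pose, push and grip.
It fails at once if a bystander is shifted by more than 30 mm (distance of any of screwdriver, wrench, brass_cap, bracket, housing, jar from where it was at the start of the episode above 0.03 m).
It also fails if it takes over 67 s, if anything falls off the work surface, if the arm or the gripper's body presses on something with over 40 N, if the wrist force passes 120 N, or if a joint passes its speed limit or range.

ROBOT

A 7-joint arm with a two-finger parallel gripper is mounted at the origin on the work surface. World frame = base frame: x ahead of the robot, y to its left, z up, the work surface at z = 0. Lengths are in m, angles in rad, forces in N, time in s.
With the tool pointing down it reaches from about 0.425 to 0.925 m from the base axis. Payload 6.8 kg.
Tool frame: the origin (TCP) lies midway between the tips of the shut fingers; the grasp point (between the pads) lies 19 mm behind it; z points along the fingers, y is the direction in which the jaws open and shut (so a half turn about z gives the same grasp; the last joint's range is limited). The gripper opens to 85 mm and grips with 20 to 120 N. Pads are 22 mm wide; open, the fingers measure 114 mm over their backs; the gripper's body (76 mm by 85 mm) begins 54 mm behind the grasp point. The pads swing forward as they close: fully open they stand 13 mm farther back than shut.
Start: joints at [-1.363, 0.477, 0.022, 1.555, -0.011, 1.109, -0.083], TCP at [0.21, 0.642, 0.231] pointing down, gripper open.
Joint ranges: [-2.96, 2.96], [-0.34, 2.1], [-1.41, 1.46], [0.24, 2.44], [-1.37, 4.51], [0.17, 1.92], [-2.96, 2.96]. Speed limits (rad/s): [2.39, 2.39, 3.14, 3.14, 3.14, 3.14, 3.14].

INTERFACE

Orientations are given as a unit quaternion [w, x, y, z].
In Python, from station import * gives the robot as it stands. The module is installed in compiled form; this text tells all that it offers.
- The arm moves only by the tool jog_arm, never from a script. Its arguments are lists of equal length, an entry for each row: "dp": the shift along the tool's x, y, z in units of 25 mm (1.0 is 25 mm), a list of three; "angular": the turn, a rotation vector about the tool's x, y, z in units of 5 degrees (1.0 is 5 degrees), a list of three; "claw": the finger opening in mm, from 0 to 85.4. A call has exactly 5 rows; each row is the pose to reach, as a shift and turn from the pose commanded when the call began, along the tool's axes at that moment; what a row does not reach only later rows make up. A row lasts 1/10 s, in which the tool goes at most 50 mm and 8.59 degrees, less where a joint would pass 70% of its speed; a pose out of reach is approached as far as the arm can. A call with a gripper value outside its range is refused whole. The fingers move at their own pace and stop on an object; "grip_force" is the grip in N (left out, the last holds). Time passes only in rows, so rows that repeat a pose let the fingers close, or fill a call up. It gives the time, the measured TCP pose, the force and the opening at its end, in the units of the state.
- get_obs(): the state, without advancing time (a new reading comes with each control period).
- read_camera(name): name is "side" or "top"; returns a dict with "pixels" (480x640x3 uint8, blue, green, red), "camera_matrix" (3x3 intrinsics, pixels), "rvec" (rotation vector, rad) and "tvec" (3), from world to camera coordinates, as OpenCV has them. Camera axes: x right, y down, z forward; pixel columns grow to the right and rows downward; lengths in m; the calibration is good to about 2 mm. A picture is of the moment at which its call begins. There is no depth.
- hand_in(): hands the job in, once; it reports no verdict.
The state is a dict: "t": time; "q": joint angles; "joint_vel": joint speeds; "joint_torque": joint torques, N m; "eef_pos": TCP position; "tool_rot": TCP orientation; "contact_force": force on the tool from outside, world axes, zero at the start; "torque": the same for the moment, N m; "gripper_width": opening from 0.0 (shut) to 1.0 (fully open).
Only numpy, scipy, OpenCV 4.12 (cv2) and the standard library are available. Lean on these libraries where they do the work, as an engineer would, in place of code of your own. Each camera call takes 0.05 s, during which the arm holds its last target.

## Working session

There is one attempt and no reset: what is moved stays moved. The work goes in short steps, Python scripts to look and compute and a tool call to move; the robot and the scene stay as the last step left them, time stands still between calls to the robot, and variables do not carry over. Pictures are saved under pics/ and viewed, and the job is handed in when it is done.

Besides the shell and the picture viewer there is one more tool, called after ">>>" as name(argument=value, ...) on one line, values as JSON. jog_arm: Moves the arm, as the interface text tells. Its arguments: {"type":"object","properties":{"dp":{"type":"array","items":{"type":"array","items":{"type":"number"}}},"angular":{"type":"array","items":{"type":"array","items":{"type":"number"}}},"claw":{"type":"array","items":{"type":"number"}},"grip_force":{"type":"number"}},"required":["dp","angular","claw"]}

```bash
mkdir -p pics; python3 - <<'E'
from station import *
import cv2
o=get_obs()
print({k:(v if not hasattr(v,'__len__') else [round(float(x),4) for x in v]) for k,v in o.items()})
for n in("side","top"):
    c=read_camera(n); cv2.imwrite(f"pics/{n}0.png",c["pixels"]); print(n,c["camera_matrix"],c["rvec"],c["tvec"])
E
```

```text
{'t': 0.0, 'q': [-1.3631, 0.4778, 0.0224, 1.5565, -0.0115, 1.1093, -0.0831], 'joint_vel': [-0.0021, -0.0015, 0.0003, 0.0008, -0.001, 0.0009, -0.0008], 'joint_torque': [-0.0003, -59.6449, 1.608, -28.1198, 0.0125, 0.0095, 0.0], 'eef_pos': [0.2095, 0.6411, 0.2303], 'tool_rot': [-0.0001, 0.1572, 0.9876, -0.0009], 'contact_force': [-0.2543, -0.2065, 0.1703], 'torque': [0.0428, 0.0246, 0.0023], 'gripper_width': 1.0005219903889937}
side [[446.87627052   0.         315.72901615]
 [  0.         446.87627052 236.14213637]
 [  0.           0.           1.        ]] [ 2.18082803 -0.39386278  0.2253808 ] [-0.54391482  0.17810622  1.00367267]
top [[466.58187601   0.         318.70393778]
 [  0.         466.58187601 242.52708291]
 [  0.           0.           1.        ]] [ 2.10438902 -2.12658915  0.18922912] [0.02248947 0.57831553 1.24226561]
```

View pics/side0.png

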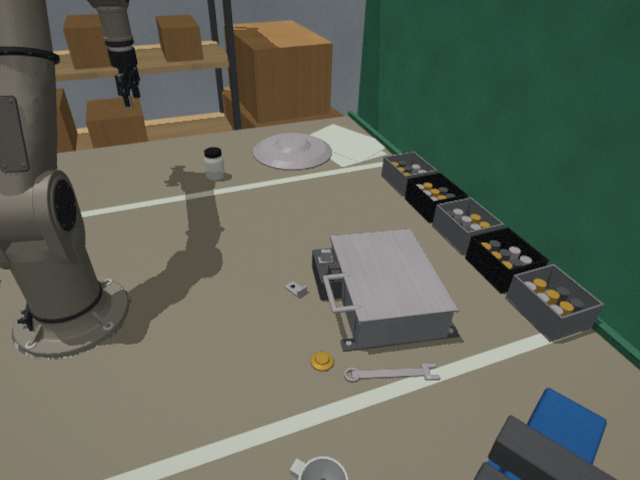

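View pics/top0.png

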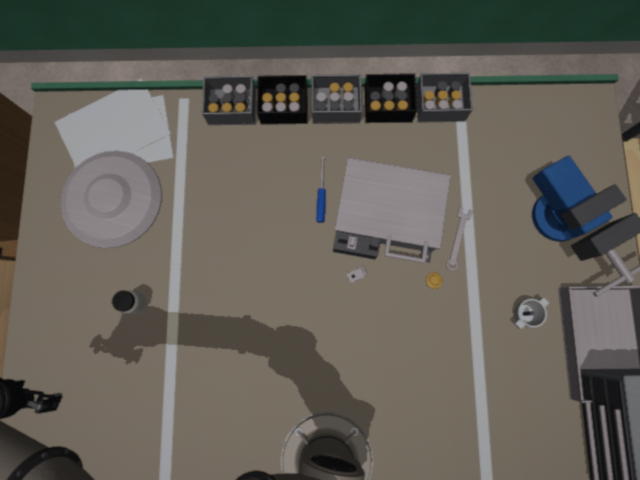

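The top view has the lid at about (348,160), (450,175) and (335,233), the bar at about (407,256) and the slide tab at about (352,242). I'll zoom in for accuracy.

```bash
python3 - <<'E'
import cv2
a=cv2.imread("pics/top0.png")[150:290,320:480]; cv2.imwrite("pics/topz.png",cv2.resize(a,None,fx=5,fy=4.2857,interpolation=cv2.INTER_CUBIC)[:600])
a=cv2.imread("pics/top0.png")[150:270,320:480]; cv2.imwrite("pics/topz.png",cv2.resize(a,None,fx=5,fy=5,interpolation=cv2.INTER_CUBIC))
a=cv2.imread("pics/side0.png")[225:345,300:460]; cv2.imwrite("pics/sidez.png",cv2.resize(a,None,fx=5,fy=5,interpolation=cv2.INTER_CUBIC))
E
```

```text
(no output)
```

View pics/topz.png

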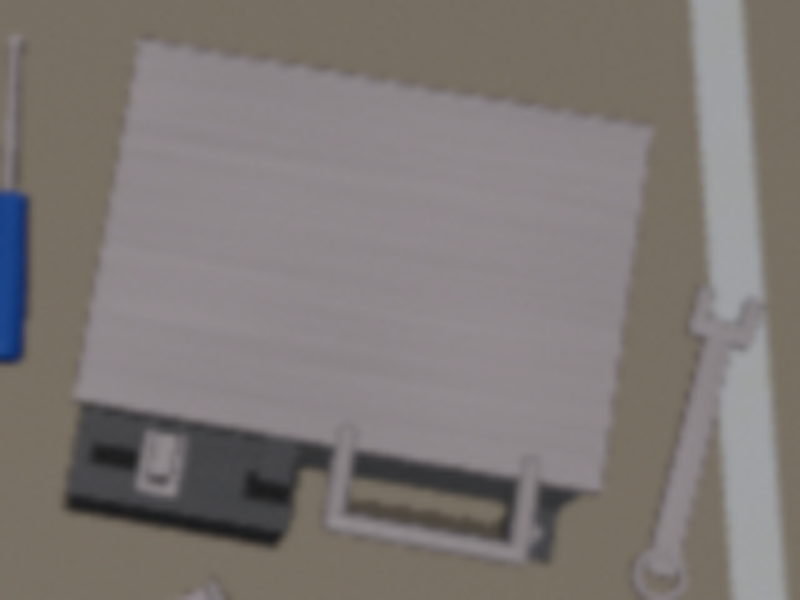

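View pics/sidez.png

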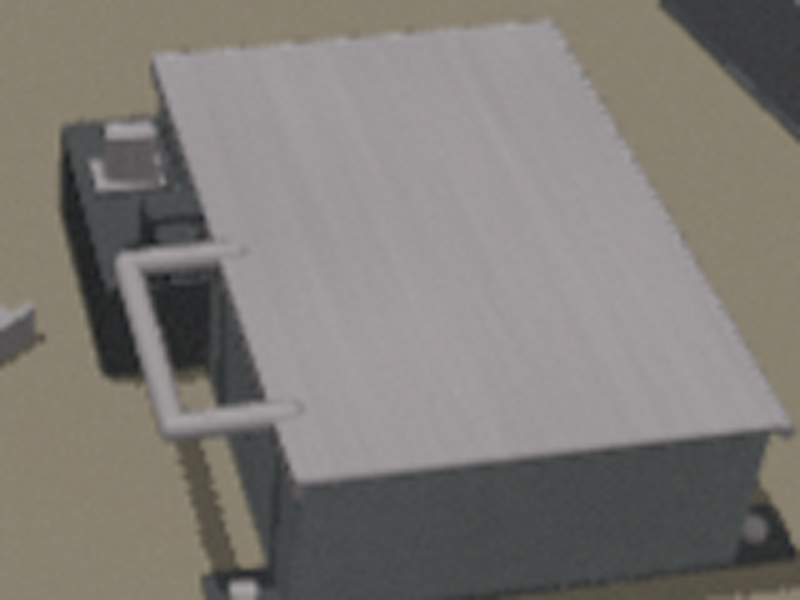

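```bash
cat > h.py <<'E'
import numpy as np, cv2, json, os
from station import *
def cal(n):
    f=f"cal_{n}.json"
    if not os.path.exists(f):
        c=read_camera(n); json.dump({k:np.array(c[k]).tolist() for k in("camera_matrix","rvec","tvec")},open(f,"w"))
    d=json.load(open(f)); return [np.array(d[k],float) for k in("camera_matrix","rvec","tvec")]
def ray(n,uv):
    K,r,t=cal(n);R=cv2.Rodrigues(r)[0];o=-R.T@t.ravel();d=R.T@np.linalg.solve(K,[uv[0],uv[1],1]);return o,d
def plane(n,uv,z):
    o,d=ray(n,uv);return o+d*(z-o[2])/d[2]
def tri(a,b):
    P=[]
    for n in("top","side"):
        K,r,t=cal(n);P.append(K@np.c_[cv2.Rodrigues(r)[0],t.ravel()])
    X=cv2.triangulatePoints(P[0],P[1],np.array(a,float).reshape(2,1),np.array(b,float).reshape(2,1));return (X[:3]/X[3]).ravel()
def case2w(p,th,c):
    return np.array([c[0]+np.cos(th)*p[0]-np.sin(th)*p[1],c[1]+np.sin(th)*p[0]+np.cos(th)*p[1],p[2]])
E
cat > m.py <<'E'
from h import *
np.set_printoptions(precision=4,suppress=True)
T=lambda x,y:(320+x/5-.4,150+y/5-.4)
S=lambda x,y:(300+x/5-.4,225+y/5-.4)
pts={'BL':((138,42),(550,22)),'BR':((652,128),(790,430)),'FR':((602,490),(303,482)),'FL':((77,400),(153,58)),'hL':((338,521),(127,262)),'hR':((521,551),(172,428)),'tab':((163,452),(130,132))}
X={}
for k,(a,b) in pts.items():
    z=.090 if k[0] in'ht' else .093
    X[k]=tri(T(*a),S(*b));print(k,X[k],plane("top",T(*a),z),plane("side",S(*b),z))
# top-view yaw fits
e=[(X['BL']-X['BR']),(X['FL']-X['FR']),(X['hL']-X['hR'])]
print([np.degrees(np.arctan2(-v[0],v[1])) for v in e],[np.linalg.norm(v) for v in e], X['BL']-X['FL'],X['BR']-X['FR'])
print('mid',(X['hL']+X['hR'])/2)
E
python3 m.py
```

```text
BL [ 0.8127 -0.0662  0.0894] [ 0.811  -0.0659  0.093 ] [ 0.8102 -0.0704  0.093 ]
BR [ 0.7583 -0.3503  0.0882] [ 0.7566 -0.3489  0.093 ] [ 0.7545 -0.3539  0.093 ]
FR [ 0.5548 -0.3102  0.0915] [ 0.5536 -0.3095  0.093 ] [ 0.5552 -0.3115  0.093 ]
FL [ 0.6076 -0.0288  0.091 ] [ 0.6065 -0.0286  0.093 ] [ 0.6073 -0.0312  0.093 ]
hL [ 0.5383 -0.1674  0.0931] [ 0.5388 -0.1678  0.09  ] [ 0.5398 -0.1642  0.09  ]
hR [ 0.5202 -0.2647  0.0905] [ 0.5214 -0.2651  0.09  ] [ 0.5192 -0.2642  0.09  ]
tab [ 0.578  -0.0748  0.0867] [ 0.5777 -0.0747  0.09  ] [ 0.5759 -0.0787  0.09  ]
[np.float64(-10.854029015040979), np.float64(-10.629143105568383), np.float64(-10.550905186514898)] [np.float64(0.28924936691765), np.float64(0.28632019367911105), np.float64(0.09895754772768257)] [ 0.2051 -0.0374 -0.0016] [ 0.2035 -0.0401 -0.0033]
mid [ 0.5293 -0.216   0.0918]
```

```bash
cat >> h.py <<'E'
from scipy.spatial.transform import Rotation as Rn
np.set_printoptions(precision=3,suppress=True)
def Rt(yawy_deg,tilt_deg=0):
    # tool z down, tool y at world yaw; tilt about tool x
    a=np.radians(yawy_deg);y=np.array([np.cos(a),np.sin(a),0]);z=np.array([0,0,-1.]);x=np.cross(y,z)
    return Rn.from_matrix(np.c_[x,y,z])*Rn.from_euler('x',tilt_deg,degrees=True)
def state():
    o=get_obs();q=o["tool_rot"];return o,np.array(o["eef_pos"]),Rn.from_quat([q[1],q[2],q[3],q[0]])
def to(p,R=None):
    o,c,Rc=state()
    d=Rc.inv().apply(np.array(p)-c)/.025
    print("t",round(o["t"],2),"dp",d,"dist",np.linalg.norm(d)*25,"ang",(np.zeros(3) if R is None else (Rc.inv()*R).as_rotvec(degrees=True)/5), "F",np.array(o["contact_force"]),"w",round(o["gripper_width"]*85.4,1),"pos",c)
C=(0,0);TH=np.radians(-10.7)
E
python3 - <<'E'
from h import *
to([.42,.42,.25],Rt(30)); to([.55,.12,.25],Rt(-10.7))
E
```

```text
t 0.2 dp [-10.753  -5.801  -0.765] dist 306.0502592940644 ang [-0.012  0.005  8.382] F [-0.281  0.188  0.558] w 85.4 pos [0.209 0.641 0.231]
t 0.2 dp [-19.422 -15.593  -0.754] dist 622.9680683450886 ang [-0.01   0.01  16.522] F [-0.281  0.188  0.558] w 85.4 pos [0.209 0.641 0.231]
```

>>> jog_arm(dp=[[-1.7,-0.9,-0.1],[-3.4,-1.8,-0.3],[-5.1,-2.7,-0.4],[-6.8,-3.6,-0.6],[-8.5,-4.5,-0.7]], angular=[[0,0,1.4],[0,0,2.8],[0,0,4.2],[0,0,5.6],[0,0,7]], claw=[40,40,40,40,40], grip_force=40)

```text
t: 0.7
eef_pos: [0.3778, 0.4672, 0.2492]
tool_rot: [-0.0, 0.449, 0.893, 0.0]
contact_force: [0.6, 0.0, 0.3]
gripper_width: 0.469
```

```bash
python3 - <<'E'
from h import *
to([.55,.15,.25],Rt(-5)); to([.53,-.216,.2],Rt(-10.7))
E
```

```text
t 0.7 dp [-14.291  -2.042  -0.037] dist 360.90883861681607 ang [ 0.004 -0.005  8.325] F [0.573 0.035 0.287] w 40.0 pos [0.378 0.467 0.249]
t 0.7 dp [-25.564 -11.419   1.955] dist 701.6670368319209 ang [ 0.004 -0.005  9.465] F [0.573 0.035 0.287] w 40.0 pos [0.378 0.467 0.249]
```

>>> jog_arm(dp=[[-2.0,-0.3,0],[-4,-0.6,0],[-6,-0.9,0],[-8,-1.2,0],[-10,-1.5,0]], angular=[[0,0,1.5],[0,0,3],[0,0,4.5],[0,0,6],[0,0,7.5]], claw=[40,40,40,40,40])

```text
t: 1.2
eef_pos: [0.496, 0.2469, 0.2489]
tool_rot: [-0.0, 0.713, 0.702, 0.0]
contact_force: [-0.1, 1.2, 0.2]
gripper_width: 0.467
```

```bash
python3 - <<'E'
from h import *
to([.53,-.216,.2],Rt(-10.7))
E
```

```text
t 1.2 dp [-18.493   1.647   1.949] dist 466.7006641385396 ang [ 0.001 -0.006  1.961] F [-0.108  1.236  0.175] w 39.9 pos [0.496 0.247 0.249]
```

>>> jog_arm(dp=[[-2,0.2,0.1],[-4,0.4,0.2],[-6,0.6,0.3],[-8,0.8,0.4],[-10,1,0.5]], angular=[[0,0,0.4],[0,0,0.8],[0,0,1.2],[0,0,1.6],[0,0,1.96]], claw=[40,40,40,40,40])

```text
t: 1.7
eef_pos: [0.5175, -0.0018, 0.2364]
tool_rot: [-0.0, 0.769, 0.64, 0.0]
contact_force: [1.1, 0.3, -0.2]
gripper_width: 0.467
```

```bash
python3 - <<'E'
from h import *
to([.53,-.216,.16],Rt(-10.7))
E
```

```text
t 1.7 dp [-8.335  2.045  3.053] dist 227.74082902857836 ang [ 0.003 -0.006  0.048] F [ 1.074  0.283 -0.196] w 39.9 pos [ 0.518 -0.002  0.236]
```

>>> jog_arm(dp=[[-2,0.5,0.6],[-4,1.0,1.2],[-6,1.5,1.9],[-7.5,1.85,2.6],[-8.34,2.05,3.05]], angular=[[0,0,0],[0,0,0],[0,0,0],[0,0,0],[0,0,0.05]], claw=[40,40,40,40,40])

```text
t: 2.2
eef_pos: [0.5293, -0.2185, 0.1591]
tool_rot: [0.0, 0.771, 0.637, -0.001]
contact_force: [-0.6, 0.6, -0.5]
gripper_width: 0.471
```

```bash
python3 - <<'E'
from h import *
to([.53,-.216,.073],Rt(-10.7))
for n in("top","side"): cv2.imwrite(f"pics/{n}1.png",read_camera(n)["pixels"])
a=cv2.imread("pics/top1.png")[150:290,320:480]
b=cv2.imread("pics/side1.png")[195:335,270:430]
cv2.imwrite("pics/j1.png",cv2.resize(np.hstack([a,b]),None,fx=2.5,fy=2.5,interpolation=cv2.INTER_CUBIC))
E
```

```text
t 2.2 dp [0.11  0.009 3.444] dist 86.1380899080843 ang [-0.007  0.02  -0.035] F [-0.556  0.637 -0.529] w 40.2 pos [ 0.529 -0.219  0.159]
```

View pics/j1.png

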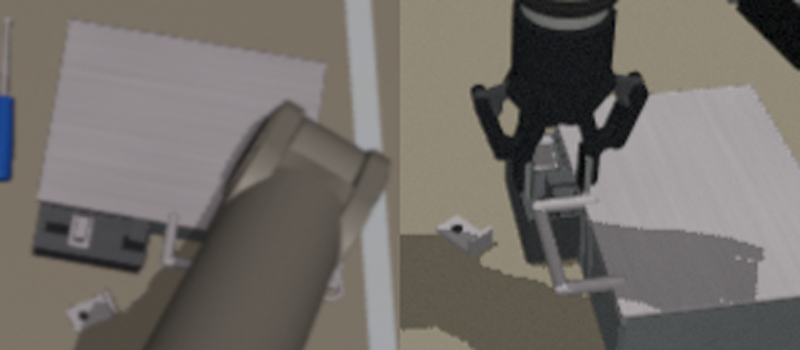

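The side view shows the open fingers above the bar, with the bar running from about (336,277) to (379,310) in image pixels. It sits between the jaws, so I'll go down in two stages.

>>> jog_arm(dp=[[0,0,0.7],[0,0,1.4],[0,0,2],[0,0,2.4],[0,0,2.6]], angular=[[0,0,0],[0,0,0],[0,0,0],[0,0,0],[0,0,0]], claw=[40,40,40,40,40])

```text
t: 2.8
eef_pos: [0.5304, -0.2135, 0.0943]
tool_rot: [-0.001, 0.769, 0.639, -0.0]
contact_force: [-1.2, 0.0, -0.2]
gripper_width: 0.47
```

```bash
python3 - <<'E'
from h import *
to([.53,-.216,.072],Rt(-10.7))
cv2.imwrite("pics/side2.png",read_camera("side")["pixels"])
b=cv2.imread("pics/side2.png")[225:345,290:450]
cv2.imwrite("pics/j2.png",cv2.resize(b,None,fx=5,fy=5,interpolation=cv2.INTER_CUBIC))
E
```

```text
t 2.8 dp [-0.101  0.005  0.892] dist 22.43430220945299 ang [-0.012 -0.004  0.02 ] F [-1.173  0.023 -0.175] w 40.2 pos [ 0.53  -0.213  0.094]
```

View pics/j2.png

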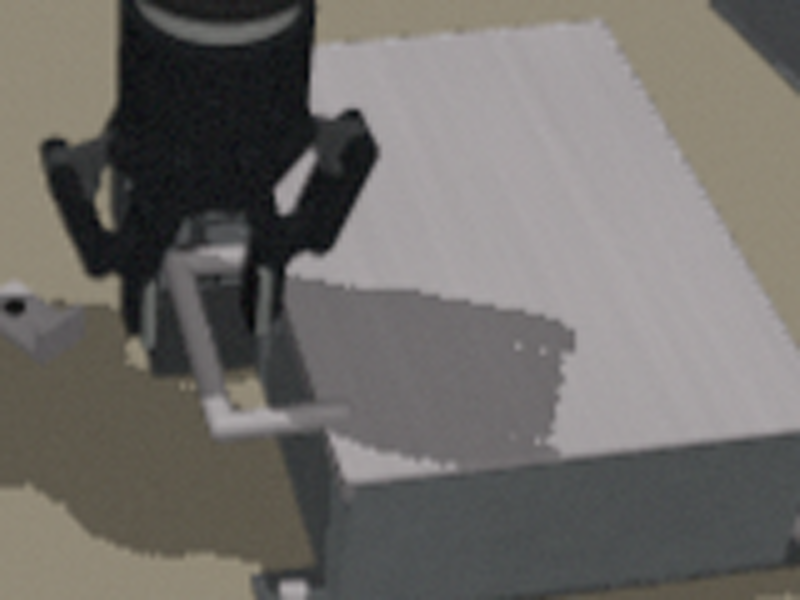

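The bar, at about (325,285) to (333,308) in image pixels, lies between the fingers, and the lid edge is clear of the rear finger. Next: finish the descent and close.

>>> jog_arm(dp=[[0,0,0.4],[0,0,0.8],[0,0,0.92],[0,0,0.92],[0,0,0.92]], angular=[[0,0,0],[0,0,0],[0,0,0],[0,0,0],[0,0,0]], claw=[40,40,40,40,40])

```text
t: 3.35
eef_pos: [0.5307, -0.2144, 0.0722]
tool_rot: [0.0, 0.77, 0.638, 0.0]
contact_force: [-0.7, -0.3, 0.9]
gripper_width: 0.466
```

>>> jog_arm(dp=[[0,0,0],[0,0,0],[0,0,0],[0,0,0],[0,0,0]], angular=[[0,0,0],[0,0,0],[0,0,0],[0,0,0],[0,0,0]], claw=[0,0,0,0,0], grip_force=40)

```text
t: 3.85
eef_pos: [0.5296, -0.2142, 0.0724]
tool_rot: [-0.001, 0.77, 0.638, -0.0]
contact_force: [-3.8, 1.4, 4.2]
gripper_width: 0.123
```

```bash
python3 - <<'E'
from h import *
to([.53,-.216,.072],Rt(-10.7))
E
```

```text
t 3.85 dp [-0.069  0.028  0.017] dist 1.9042650436142696 ang [-0.018 -0.008  0.006] F [-3.78   1.41   4.174] w 10.5 pos [ 0.53  -0.214  0.072]
```

>>> jog_arm(dp=[[0,0,-0.04],[0,0,-0.08],[0,0,-0.12],[0,0,-0.16],[0,0,-0.16]], angular=[[0,0,0],[0,0,0],[0,0,0],[0,0,0],[0,0,0]], claw=[0,0,0,0,0])

```text
t: 4.35
eef_pos: [0.5297, -0.2141, 0.0759]
tool_rot: [-0.001, 0.77, 0.638, -0.0]
contact_force: [-4.2, 0.6, -2.0]
gripper_width: 0.124
```

>>> jog_arm(dp=[[0,0,-0.04],[0,0,-0.06],[0,0,-0.08],[0,0,-0.08],[0,0,-0.08]], angular=[[0,0,0],[0,0,0],[0,0,0],[0,0,0],[0,0,0]], claw=[0,0,0,0,0])

```text
t: 4.85
eef_pos: [0.5297, -0.2142, 0.0779]
tool_rot: [-0.001, 0.77, 0.638, -0.0]
contact_force: [-5.5, -0.6, -1.4]
gripper_width: 0.12
```

```bash
python3 - <<'E'
from h import *
to([.53,-.216,.072],Rt(-10.7))
E
```

```text
t 4.85 dp [-0.07   0.024  0.235] dist 6.161876789690958 ang [-0.017 -0.002  0.009] F [-5.461 -0.597 -1.411] w 10.2 pos [ 0.53  -0.214  0.078]
```

>>> jog_arm(dp=[[0,0,-0.04],[0,0,-0.08],[0,0,-0.12],[0,0,-0.16],[0,0,-0.16]], angular=[[0,0,0],[0,0,0],[0,0,0],[0,0,0],[0,0,0]], claw=[0,0,0,0,0])

```text
t: 5.35
eef_pos: [0.5298, -0.2142, 0.082]
tool_rot: [-0.001, 0.77, 0.638, -0.0]
contact_force: [-4.9, 0.5, -2.0]
gripper_width: 0.125
```

>>> jog_arm(dp=[[0,0,-0.04],[0,0,-0.08],[0,0,-0.12],[0,0,-0.16],[0,0,-0.16]], angular=[[0,0,0],[0,0,0],[0,0,0],[0,0,0],[0,0,0]], claw=[0,0,0,0,0])

```text
t: 5.85
eef_pos: [0.5301, -0.2142, 0.0861]
tool_rot: [-0.0, 0.77, 0.638, -0.0]
contact_force: [-5.7, -1.0, -1.7]
gripper_width: 0.124
```

The tool has risen 14 mm at a steady pull of about 2 N, so the lid looks free. I'll check by image that the bar isn't slipping.

```bash
python3 - <<'E'
from h import *
cv2.imwrite("pics/side3.png",read_camera("side")["pixels"])
b=cv2.imread("pics/side3.png")[225:345,290:450]
cv2.imwrite("pics/j3.png",cv2.resize(b,None,fx=5,fy=5,interpolation=cv2.INTER_CUBIC))
E
```

```text
(no output)
```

View pics/j3.png

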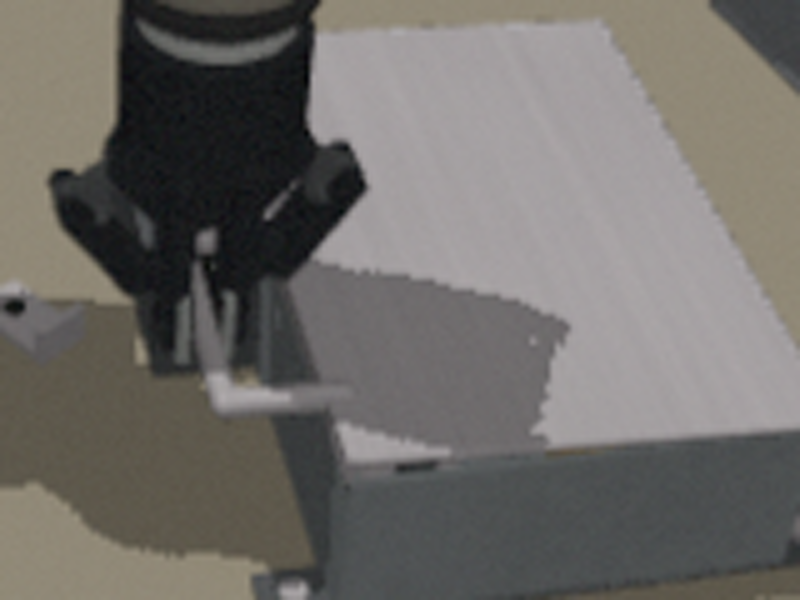

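The lid's front right corner has risen from about (360,322) to (358,318) and there's a gap beneath it, so the catch is free. No slide needed. Now to raise it along the arc.

```bash
python3 - <<'E'
import numpy as np
f=lambda p:np.array([-249*np.cos(p),-249*np.sin(p)])/25
p=.069
for c in range(5):
    print([np.round(f(p+.028*k)-f(p),2).tolist() for k in range(1,6)]); p+=.14
E
```

```text
[[0.02, -0.28], [0.05, -0.56], [0.09, -0.83], [0.14, -1.11], [0.19, -1.38]]
[[0.06, -0.27], [0.13, -0.54], [0.21, -0.81], [0.29, -1.08], [0.38, -1.34]]
[[0.1, -0.26], [0.21, -0.52], [0.32, -0.77], [0.44, -1.02], [0.57, -1.27]]
[[0.13, -0.24], [0.28, -0.48], [0.42, -0.72], [0.58, -0.95], [0.74, -1.18]]
[[0.17, -0.22], [0.34, -0.44], [0.52, -0.66], [0.71, -0.86], [0.9, -1.07]]
```

>>> jog_arm(dp=[[0,0.02,-0.28],[0,0.05,-0.56],[0,0.09,-0.83],[0,0.14,-1.11],[0,0.19,-1.38]], angular=[[0,0,0],[0,0,0],[0,0,0],[0,0,0],[0,0,0]], claw=[0,0,0,0,0])

```text
t: 6.4
eef_pos: [0.5345, -0.2151, 0.1214]
tool_rot: [-0.001, 0.77, 0.638, -0.0]
contact_force: [-6.4, 0.9, -2.2]
gripper_width: 0.126
```

>>> jog_arm(dp=[[0,0.06,-0.27],[0,0.13,-0.54],[0,0.21,-0.81],[0,0.29,-1.08],[0,0.38,-1.34]], angular=[[0,0,0],[0,0,0],[0,0,0],[0,0,0],[0,0,0]], claw=[0,0,0,0,0])

```text
t: 6.9
eef_pos: [0.5435, -0.2169, 0.1549]
tool_rot: [-0.001, 0.77, 0.638, -0.0]
contact_force: [-7.6, 0.9, -0.2]
gripper_width: 0.12
```

```bash
python3 - <<'E'
from h import *
to([.53,-.216,.072],Rt(-10.7))
cv2.imwrite("pics/side4.png",read_camera("side")["pixels"])
b=cv2.imread("pics/side4.png")[195:345,280:480]
cv2.imwrite("pics/j4.png",cv2.resize(b,None,fx=4,fy=4,interpolation=cv2.INTER_CUBIC))
E
```

```text
t 6.9 dp [-0.068 -0.529  3.318] dist 84.00302568352326 ang [-0.023 -0.006  0.006] F [-7.641  0.929 -0.161] w 10.3 pos [ 0.543 -0.217  0.155]
```

View pics/j4.png

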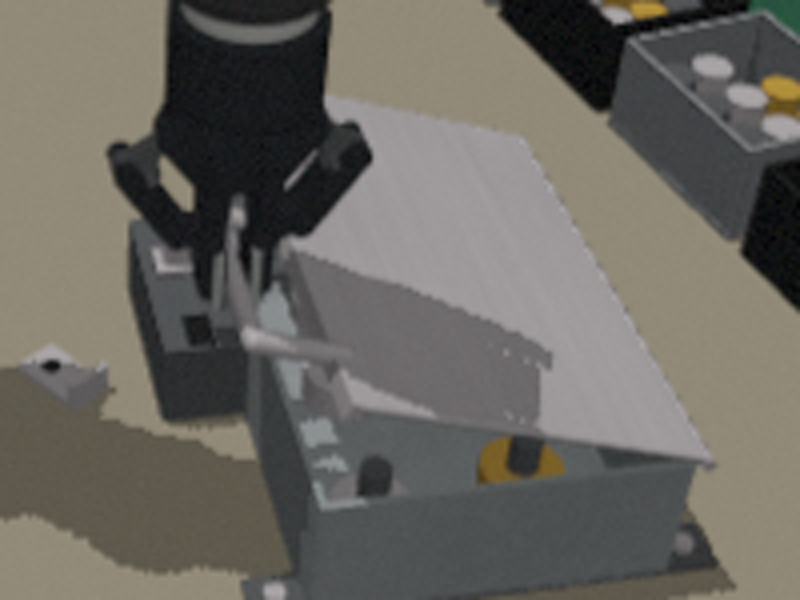

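The lid is rising with the bar in the grip, and the case interior is now visible. Fx of −7.6 N means I'm pushing slightly toward the hinge, so I'll ease that as I go on.

>>> jog_arm(dp=[[0,0.08,-0.26],[0,0.18,-0.52],[0,0.29,-0.77],[0,0.4,-1.02],[0,0.52,-1.27]], angular=[[0,0,0],[0,0,0],[0,0,0],[0,0,0],[0,0,0]], claw=[0,0,0,0,0])

```text
t: 7.45
eef_pos: [0.5567, -0.2194, 0.1869]
tool_rot: [-0.001, 0.77, 0.638, -0.0]
contact_force: [-6.8, 1.3, -0.1]
gripper_width: 0.119
```

>>> jog_arm(dp=[[0,0.13,-0.24],[0,0.27,-0.48],[0,0.41,-0.72],[0,0.56,-0.95],[0,0.72,-1.18]], angular=[[0,0,0],[0,0,0],[0,0,0],[0,0,0],[0,0,0]], claw=[0,0,0,0,0])

```text
t: 7.95
eef_pos: [0.5739, -0.2228, 0.2167]
tool_rot: [-0.001, 0.77, 0.638, -0.0]
contact_force: [-9.3, 1.8, 3.0]
gripper_width: 0.121
```

```bash
python3 - <<'E'
from h import *
to([.53,-.216,.072],Rt(-10.7))
cv2.imwrite("pics/side5.png",read_camera("side")["pixels"])
b=cv2.imread("pics/side5.png")[195:345,280:480]
cv2.imwrite("pics/j5.png",cv2.resize(b,None,fx=4,fy=4,interpolation=cv2.INTER_CUBIC))
E
```

```text
t 7.95 dp [-0.063 -1.764  5.792] dist 151.37205077572625 ang [-0.023 -0.007  0.005] F [-9.333  1.815  3.02 ] w 10.3 pos [ 0.574 -0.223  0.217]
```

View pics/j5.png

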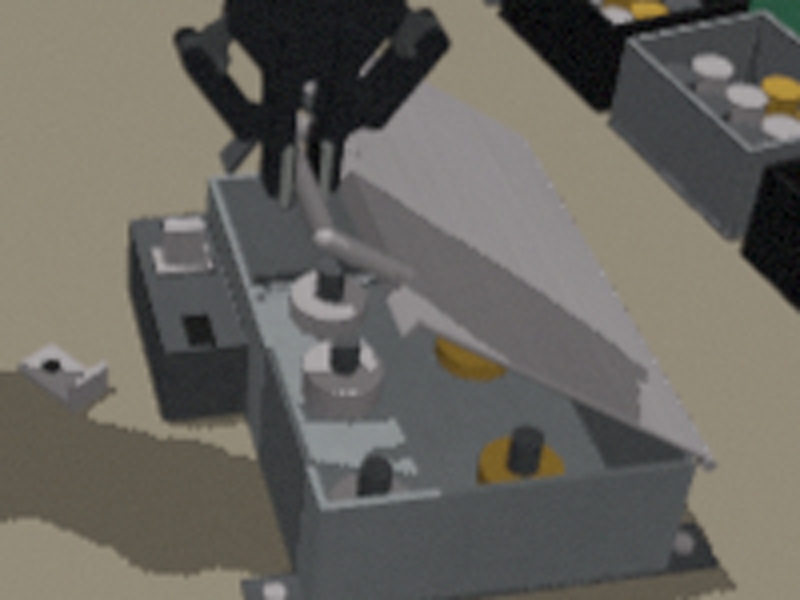

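>>> jog_arm(dp=[[0,0.12,-0.22],[0,0.26,-0.44],[0,0.42,-0.66],[0,0.57,-0.82],[0,0.64,-0.9]], angular=[[0,0,0],[0,0,0],[0,0,0],[0,0,0],[0,0,0]], claw=[0,0,0,0,0])

```text
t: 8.5
eef_pos: [0.5908, -0.2261, 0.2392]
tool_rot: [0.0, 0.77, 0.638, 0.0]
contact_force: [-6.6, 0.6, 2.9]
gripper_width: 0.122
```

>>> jog_arm(dp=[[0,0,0],[0,0,0],[0,0,0],[0,0,0],[0,0,0]], angular=[[0,0,0],[0,0,0],[0,0,0],[0,0,0],[0,0,0]], claw=[0,0,0,0,0])

```text
t: 9.0
eef_pos: [0.5905, -0.226, 0.2388]
tool_rot: [-0.0, 0.77, 0.638, -0.0]
contact_force: [-7.2, -0.2, 3.1]
gripper_width: 0.119
```

```bash
python3 - <<'E'
from h import *
to([.53,-.216,.072],Rt(-10.7))
print(np.array(get_obs()["joint_vel"]))
for n in("top","side"): cv2.imwrite(f"pics/{n}6.png",read_camera(n)["pixels"])
a=cv2.imread("pics/top6.png")[150:300,310:490]
b=cv2.imread("pics/side6.png")[165:315,290:470]
cv2.imwrite("pics/j6.png",cv2.resize(np.hstack([a,b]),None,fx=2.2,fy=2.2,interpolation=cv2.INTER_CUBIC))
print(get_obs()["eef_pos"])
E
```

```text
t 9.0 dp [-0.054 -2.449  6.674] dist 177.7362386604539 ang [-0.004  0.001  0.007] F [-7.163 -0.18   3.081] w 10.2 pos [ 0.59  -0.226  0.239]
[ 0.001 -0.001 -0.    -0.001 -0.     0.001  0.   ]
[ 0.591 -0.226  0.239]
```

View pics/j6.png

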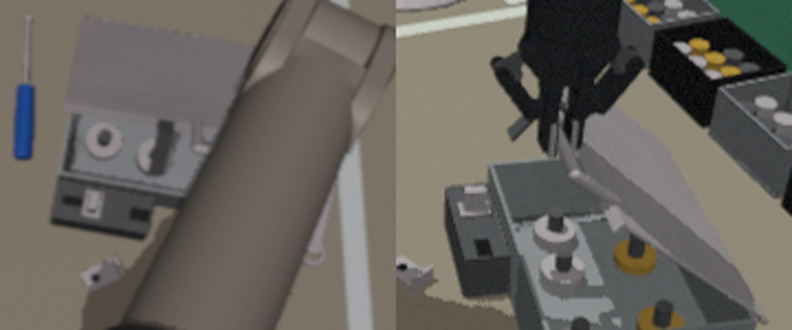

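View pics/side6.png

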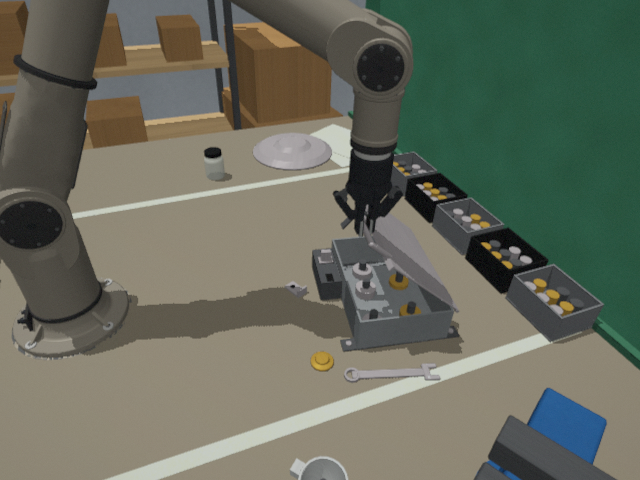

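The lid stands open with the bar gripped, its right end at about (371,243) in the side view. The bystanders look unmoved. I'll cross-check the angle from the image before handing in.

```bash
python3 - <<'E'
from h import *
# plane case y = const through the shut bar's right end, normal = case y axis
n=np.array([-np.sin(TH),np.cos(TH),0]); hR=np.array([.5205,-.2647,.09])
o,d=ray("side",(371.4,243)); X=o+d*(n@(hR-o))/(n@d)
cx=np.array([np.cos(TH),np.sin(TH),0]); hinge=hR+cx*.249
v=X-hinge; print(X, "lid", np.arctan2(X[2]-.088,-(v@cx)), "r",np.hypot(X[2]-.088,v@cx))
print("from TCP",np.arcsin((get_obs()["eef_pos"][2]+.019-.088)/.249)-.008)
p,q=cv2.imread("pics/side0.png"),cv2.imread("pics/side6.png")
for nm,(x,y) in dict(cap=(322,361),wrench=(392,373),bracket=(296,289),jar=(213,163),housing=(322,474)).items():
    t=p[max(0,y-12):y+12,x-18:x+18]; s=q[max(0,y-24):y+24,x-36:x+36]
    r=cv2.minMaxLoc(cv2.matchTemplate(s,t,cv2.TM_CCOEFF_NORMED)); print(nm,r[1],r[3][0]-18,r[3][1]-12)
E
```

```text
[ 0.581 -0.276  0.255] lid 0.726423326558003 r 0.25091638516715126
from TCP 0.742748137559151
cap 0.9967001676559448 0 0
wrench 0.9983466863632202 0 0
bracket 0.5040819048881531 0 0
jar 0.9756585359573364 0 0
housing 0.9953551888465881 0 0
```

```bash
python3 -c "
from station import *
hand_in()
o=get_obs();print(o['t'],o['eef_pos'],o['contact_force'],o['gripper_width'])"
```

```text
the job is handed in; nothing more can be done
the job is handed in; nothing more can be done
```

The lid is up at about 42° and still gripped by its handle, and I've handed the job in. I took the bar and tugged it up first. The lid rose 14 mm at a steady pull of about 2 N, well past the 4 mm where a stuck catch would stop it. The catch was free, so I never touched the slide.

- **Lid angle:** about 0.74 rad from the arm position and 0.73 rad from the side camera (radius 251 mm against 249 given).
- **Hold:** the arm was still, and the fingers were closed on the bar with about 8 N between tool and lid. Part of that is a slight push toward the hinge.
- **Bystanders:** image matching showed no shift for the cap, wrench, jar and housing. The bracket's match was weak (0.50), probably because the arm's shadow fell on it, but it also gave zero shift. I checked the screwdriver only by eye in the top view, and it looked in place.
- **After hand-in:** I got no further readings, because the station stopped responding once the job was in. All the checks above come from just before.

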